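Show a visitor how the arch bridge is made

ROBOT

A 6-joint arm with a two-finger parallel gripper is mounted at the origin on the work surface. World frame = base frame: x ahead of the robot, y to its left, z up, the work surface at z = 0. Lengths are in m, angles in rad, forces in N, time in s.
With the tool pointing down it reaches from about 0.325 to 0.775 m from the base axis. Payload 5.5 kg.
Tool frame: the origin (TCP) lies between the finger pads, 19 mm behind the fingertips; this is the grasp point; z points along the fingers, y is the line along which they close (so a half turn about z gives the same grasp; the last joint's range is limited). The gripper opens to 85 mm and grips with 20 to 120 N. Pads are 22 mm wide; open, the fingers measure 114 mm over their backs; the gripper's body (76 mm by 85 mm) begins 54 mm behind the grasp point. The pads swing forward as they close: fully open they stand 13 mm farther back than shut.
Start: joints at [1.051, 0.091, 1.231, -0, 1.82, -0.057], TCP at [0.268, 0.537, 0.25] pointing down, gripper open.
Joint ranges: [-2.87, 2.87], [-0.86, 2.18], [0.17, 2.46], [-1.51, 4.65], [0.06, 2.69], [-2.65, 2.65]. Speed limits (rad/s): [2.57, 2.57, 3.01, 3.14, 3.14, 3.14].

INTERFACE

Orientations are given as [roll, pitch, yaw] about the fixed x, y, z axes, in that order (R = Rz(yaw) Ry(pitch) Rx(roll)).
In Python, from rig import sense, get_image, camera_info, ctrl gives the robot as it stands.
- The arm moves only by the tool drive_tool, never from a script. Its argument "targets" is a list of rows, each an object with "fingers": the opening, from 0 (shut) to 1 (fully open); "xyz": the shift along the world's x, y, z scaled (see below), a list of three; "dr": the turn, a rotation vector about the world's x, y, z scaled (see below), a list of three. A call has 1 to 5 rows; each row is the pose to reach, as a shift and turn from the pose commanded when the call began, turning the shorter way round; what a row does not reach only later rows make up. The controller multiplies each number of a shift by 100 mm and each number of a turn by pi rad. A row lasts 1/8 s, in which the tool goes at most 62.5 mm and 10.7 degrees, less where a joint would pass 70% of its speed; a pose out of reach is approached as far as the arm can. A call with a number of a shift or a turn outside -1 to 1 is refused whole. A call with a gripper value outside its range is refused whole. The fingers move at their own pace and stop on an object; "squeeze" is the grip in N (left out, the last holds). Time passes only in rows, so rows that repeat a pose let the fingers close. It gives the time, the measured TCP pose, the force, the opening and the grip force at its end, in the units of the state.
- sense(): the state, without advancing time (a new reading comes with each control period).
- get_image(name): name is "scene" or "top" or "wrist"; returns (picture, depth): 384x512x3 uint8, red, green, blue; 384x512 float32, m along the optical axis (not along the pixel's ray), 0 where there is no reading.
- camera_info(name): a dict with "K" (3x3 intrinsics, pixels), "k1" (the pictures are not rectified: a ray, as slopes to the right and down, at radius r is drawn at 1 + k1 r^2 times it, then the intrinsics apply), "T" (4x4, takes a point from camera to world coordinates). Camera axes: x right, y down, z forward; pixel columns grow to the right and rows downward; lengths in m; the calibration is good to about 2 mm. A picture is of the moment at which its call begins: read the wrist's pose just before it. camera_info takes no time and is no camera call; for the wrist camera it gives the pose at the moment of the call.
- ctrl.job_done(): hands the job in; it is judged then, once.
The state is a dict: "time_s": time; "qpos": joint angles; "qd": joint speeds; "joint_efforts": joint torques, N m; "tool_pos": TCP position; "eef_rot": TCP orientation; "force": force on the tool from outside, world axes, zero at the start; "moment": the same for the moment, N m; "width": finger opening in m; "grasp_force": force on a finger pad.
Only numpy, scipy, OpenCV 4.12 (cv2) and the standard library are available. Lean on these libraries where they do the work, as an engineer would, in place of code of your own. Each camera call takes 0.05 s, during which the arm holds its last target. There are 200 camera calls.

TASK

Show a visitor at the model bridge stand how the arch bridge is made: with the fingers pointing down, point first at the bent ribs in the sorting box, then at the curved gluing jig they are glued in, then at the finished arch bridge, each time with the fingertips a few centimetres above its middle and held there for at least two seconds. Touch and move nothing, and carry the hand high from one to the next so that it dips towards none of the other bridges, jigs or parts. Finish with the hand lifted well clear, at least 20 cm above the table.

Things in the scene. Friction and masses are not known exactly. Their poses are not given: they have to be found in the camera images.
- arch_bridge_top (a point): Arch bridge: a bare wooden model bridge, deck 130 x 46 mm, loose on a carton 45 mm high. It alone has a bow-shaped arch along each side, rising over the deck; 66 mm tall in all. Point: over the middle of the deck, between the crowns of the two arches and level with their tops, 110 mm above the table; nothing in the work area is higher. Axes: y along the bridge, x across, z up.
- rail_bridge_top (a point): Railed bridge (not to be shown): a bare wooden model bridge, deck 130 x 46 mm, loose on a carton 45 mm high. Straight level railings with crossed braces on both sides; 46 mm tall. Point: over the middle of the deck, level with the railing tops, 91 mm above the table. Axes: y along the bridge, x across, z up.
- trestle_bridge_top (a point): Trestle bridge (not to be shown): a bare wooden model bridge, deck 130 x 46 mm, loose on a carton 45 mm high. Bare deck with low kerbs, on three splayed trestles; 49 mm tall. Point: over the middle of the deck, level with the kerb tops, 94 mm above the table. Axes: y along the bridge, x across, z up.
- arch_jig_top (a point): Curved gluing jig: a plywood board 80 x 140 x 10 mm lying loose on the 3 mm cutting mat, with wooden blocks standing 12 mm up from it in a bow on both sides of one bent rib. Point: over the middle of the board, level with the block tops, 25 mm above the table. Axes: y along the 140 mm, x across, z up.
- straight_jig_top (a point): Straight gluing jig (not to be shown): a plywood board 80 x 140 x 10 mm lying loose on the 3 mm cutting mat, with wooden blocks standing 12 mm up from it in two straight rows beside a ladder-like truss. Point: over the middle of the board, level with the block tops, 25 mm above the table. Axes: y along the 140 mm, x across, z up.
- sort_box: Grey open sorting box, 150 (x) x 236 (y) x 28 mm, standing fixed on the table; walls and floor 4 mm. Three dividers along x make four compartments side by side in y, 142 mm long and 54 mm wide, one kind of part in each; which is which varies. Origin: centre of the underside.
- ribs_top (a point): Bent ribs: three bow-shaped strips of bare wood nested side by side, 112 x 40 x 8 mm together, loose in a compartment of the sorting box. Point: middle of the bundle, level with its top, 12 mm above the table (16 mm below the box rim). Axes: x along the parts, y across, z up.
- planks_top (a point): Planks (not to be shown): straight flat strips in two layers, 110 x 36 x 8 mm together, loose in a compartment. Point: middle of the bundle, level with its top, 12 mm above the table (16 mm below the box rim). Axes: x along the parts, y across, z up.
- dowels_top (a point): Posts (not to be shown): five straight round rods side by side, 108 x 40 x 8 mm together, loose in a compartment. Point: middle of the bundle, level with its top, 12 mm above the table (16 mm below the box rim). Axes: x along the parts, y across, z up.
- frames_top (a point): Railing frames (not to be shown): ladder-like, 112 x 32 x 8 mm together, loose in a compartment. Point: middle of the bundle, level with its top, 12 mm above the table (16 mm below the box rim). Axes: x along the parts, y across, z up.
There are look-alikes about, which are no part of the job. Leave any black or red look-alike of the part that bears arch_jig_top alone.

How it is judged:
On the way, in this order (a step that is already met when the one before it is completed fails the run):
1. the fingers point down at the middle of the bent ribs in the sorting box, a few centimetres above it, for two seconds (horizontal distance between the grasp point and ribs_top below 0.025 m and z of the grasp point in the frame of ribs_top between 0.018 and 0.085 m and angle between the grasp point's own z axis and vertical above 2.356 rad), for 2 s.
2. the fingers point down at the middle of the curved gluing jig, a few centimetres above it, for two seconds (horizontal distance between the grasp point and arch_jig_top below 0.025 m and z of the grasp point in the frame of arch_jig_top between 0.018 and 0.085 m and angle between the grasp point's own z axis and vertical above 2.356 rad), for 2 s.
3. the fingers point down at the middle of the finished arch bridge, a few centimetres above it, for two seconds (horizontal distance between the grasp point and arch_bridge_top below 0.025 m and z of the grasp point in the frame of arch_bridge_top between 0.018 and 0.085 m and angle between the grasp point's own z axis and vertical above 2.356 rad), for 2 s.
At the end, for the whole second after the job is handed in: The three were pointed at in order, 2 s each (TCP within 25 mm sideways, 18 to 85 mm above the listed point, fingers within 45 degrees of down). Now the TCP is over 0.19 m above the table, and every bridge, jig and bundle is within 5 mm of its start, the shown ones upright (height (world z) of the grasp point above 0.19 m and distance of each of ribs_top, arch_jig_top, arch_bridge_top, planks_top, dowels_top, frames_top, straight_jig_top, rail_bridge_top, trestle_bridge_top from where it was at the start of the episode below 0.005 m and angle between each of ribs_top, arch_jig_top, arch_bridge_top's own z axis and vertical below 0.05 rad); the robot touches nothing.
It fails at once if the robot touches something (over 0.3 N) (contact force between any of the fingers, the arm and anything else above 0.3 N).
It fails at once if a bridge, a jig or a bundle of parts is pushed, lifted or carried (moved 10 mm) (distance of any of ribs_top, arch_jig_top, arch_bridge_top, planks_top, dowels_top, frames_top, straight_jig_top, rail_bridge_top, trestle_bridge_top from where it was at the start of the episode above 0.01 m).
It fails at once if the hand dips towards a wrong bridge, jig or part (TCP within 20 mm sideways of its point and less than 70 mm above it) ((horizontal distance between the grasp point and planks_top below 0.02 m and z of the grasp point in the frame of planks_top between -0.1 and 0.07 m) or (horizontal distance between the grasp point and dowels_top below 0.02 m and z of the grasp point in the frame of dowels_top between -0.1 and 0.07 m) or (horizontal distance between the grasp point and frames_top below 0.02 m and z of the grasp point in the frame of frames_top between -0.1 and 0.07 m) or (horizontal distance between the grasp point and straight_jig_top below 0.02 m and z of the grasp point in the frame of straight_jig_top between -0.1 and 0.07 m) or (horizontal distance between the grasp point and rail_bridge_top below 0.02 m and z of the grasp point in the frame of rail_bridge_top between -0.1 and 0.07 m) or (horizontal distance between the grasp point and trestle_bridge_top below 0.02 m and z of the grasp point in the frame of trestle_bridge_top between -0.1 and 0.07 m)).
It also fails if it takes over 64 s, if anything falls off the work surface, if the arm or the gripper's body presses on something with over 40 N, if the wrist force passes 120 N, or if a joint passes its speed limit or range.

## Working session

There is one attempt and no reset: what is moved stays moved. The work goes in short steps, Python scripts to look and compute and a tool call to move; the robot and the scene stay as the last step left them, time stands still between calls to the robot, and variables do not carry over. Pictures are saved under pics/ and viewed, at most 10 in all, crops included, and the job is handed in when it is done.

Besides the shell and the picture viewer there is one more tool, called after "Emit:" in YAML: its name, and indented under it one key for each argument. drive_tool: Moves the arm, as the interface text tells. Its arguments: {"type":"object","properties":{"targets":{"type":"array","items":{"type":"object","properties":{"fingers":{"type":"number"},"xyz":{"type":"array","items":{"type":"number","minimum":-1,"maximum":1}},"dr":{"type":"array","items":{"type":"number","minimum":-1,"maximum":1}}}}},"squeeze":{"type":"number"}},"required":["targets"]}

```bash
mkdir -p pics; cat > h.py <<'E'
import numpy as np, cv2
from rig import sense,get_image,camera_info,ctrl
def ray(ci,uv):
    K=np.array(ci["K"]);T=np.array(ci["T"])
    d=np.array([(uv[0]-K[0,2])/K[0,0],(uv[1]-K[1,2])/K[1,1]]);s=d.copy()
    for _ in range(20): s=d/(1+ci["k1"]*(s@s))
    return T[:3,3],T[:3,:3]@np.r_[s,1]
def onplane(ci,uv,z):
    o,d=ray(ci,uv);return o+d*(z-o[2])/d[2]
def depthpt(ci,uv,dep):
    o,d=ray(ci,uv);return o+d*dep
E
python3 - <<'E'
from h import *
for n in ["top","scene"]:
    im,d=get_image(n);np.savez(f"{n}.npz",im=im,d=d)
    cv2.imwrite(f"pics/{n}.png",cv2.resize(im[:,:,::-1],(800,600),interpolation=cv2.INTER_CUBIC))
    c=camera_info(n);print(n,c["K"],c["k1"],np.round(c["T"],3))
E
```

```text
top [[469.72568234   0.         255.12546698]
 [  0.         469.72568234 190.5651695 ]
 [  0.           0.           1.        ]] 0.048422182538829475 [[-0.017 -0.991  0.135  0.154]
 [-1.     0.018  0.002 -0.114]
 [-0.004 -0.135 -0.991  1.92 ]
 [ 0.     0.     0.     1.   ]]
scene [[377.67084374   0.         255.32133506]
 [  0.         377.67084374 188.55774599]
 [  0.           0.           1.        ]] 0.03292796014358507 [[-0.605  0.572 -0.554  1.119]
 [ 0.796  0.444 -0.411  0.428]
 [ 0.011 -0.69  -0.724  1.042]
 [ 0.     0.     0.     1.   ]]
```

View pics/top.png

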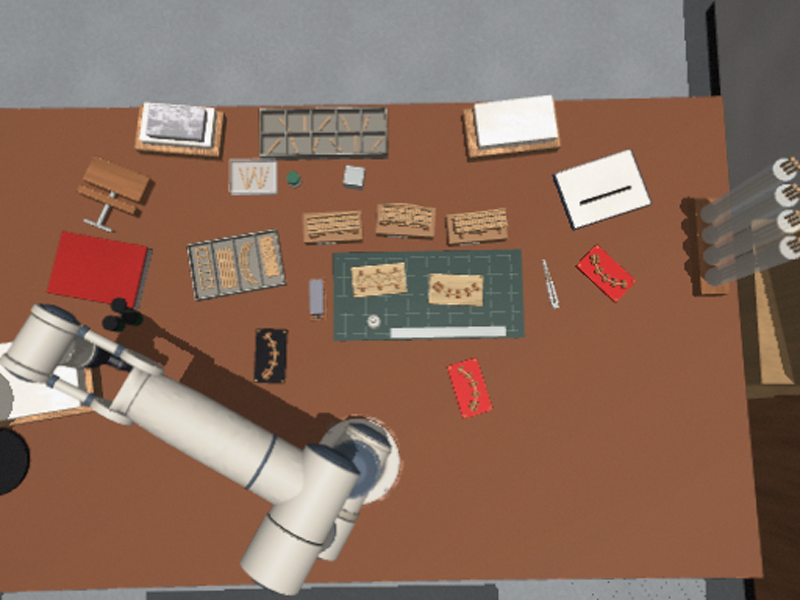

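View pics/scene.png

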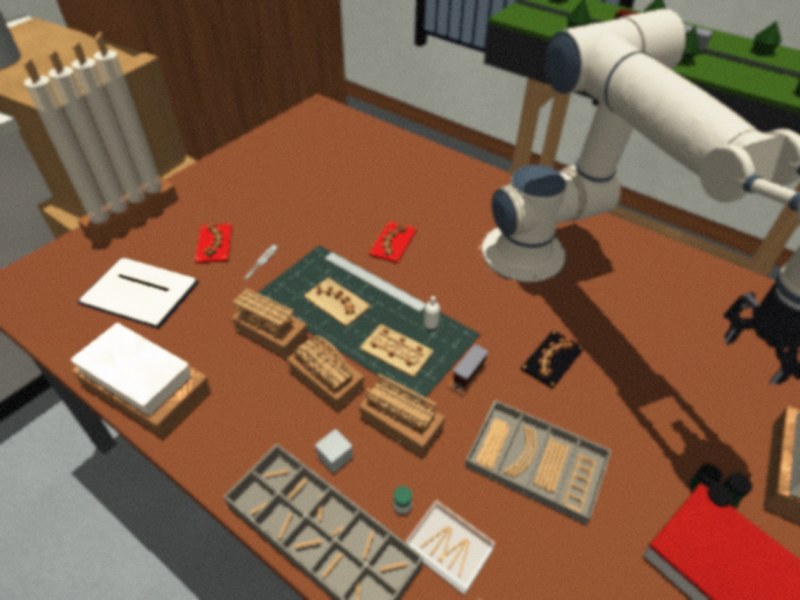

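The top view (800x600 picture) shows these candidates:
- **Curved jig:** the plain board on the mat at (456,289). Its look-alikes are red at (470,388) and (606,272), black at (270,354), and the straight jig at (379,279).
- **Ribs:** the bowed bundle at (247,260). The other compartments are at (201,268), (224,264) and (270,255).
- **Arch bridge:** the middle bridge at (405,219). The other bridges are at (332,226) and (478,225).

Next I'll check the choice in a close crop and measure.

```bash
python3 - <<'E'
from h import *
im0,_=get_image("top"); s0,_=get_image("scene")
a=cv2.resize(im0[122:222,115:345,::-1],(782,340),interpolation=cv2.INTER_CUBIC)
b=cv2.resize(s0[175:335,140:400,::-1],None,fx=1.6,fy=1.6,interpolation=cv2.INTER_CUBIC)
b=cv2.copyMakeBorder(b,0,0,0,782-b.shape[1],cv2.BORDER_CONSTANT)
cv2.imwrite("pics/crop.png",np.vstack([a,b]))
for n in ["top","scene"]:
    f=np.load(n+".npz");im,d=f["im"],f["d"];c=camera_info(n);K=np.array(c["K"])
    v,u=np.mgrid[:384,:512];s0=np.stack([(u-K[0,2])/K[0,0],(v-K[1,2])/K[1,1]],-1);s=s0
    for _ in range(10): s=s0/(1+c["k1"]*(s**2).sum(-1,keepdims=True))
    T=np.array(c["T"]);P=np.concatenate([s,np.ones((384,512,1))],-1)*d[...,None]@T[:3,:3].T+T[:3,3]
    np.save(n+"P.npy",P)
    hsv=cv2.cvtColor(im,cv2.COLOR_RGB2HSV)
    X,Y,Z=P[...,0],P[...,1],P[...,2]
    print(n,"table z",np.median(Z[(abs(X-.45)<.03)&(abs(Y+.4)<.1)&(d>0)]) )
    reg=(X>.3)&(X<.68)&(Y>-.35)&(Y<.35)
    for nm,m in [("bridges",reg&(Z>.03)&(Z<.13)),("wood",reg&(hsv[...,0]>9)&(hsv[...,0]<28)&(hsv[...,2]>150)&(hsv[...,1]>40)&(hsv[...,1]<150)),
                 ("grey box",reg&(hsv[...,1]<60)&(hsv[...,2]>50)&(hsv[...,2]<190)&(Z<.05))]:
        m=cv2.morphologyEx(m.astype(np.uint8),cv2.MORPH_CLOSE,np.ones((3,3)))
        cs,_=cv2.findContours(m,cv2.RETR_EXTERNAL,cv2.CHAIN_APPROX_NONE)
        for k in cs:
            if cv2.contourArea(k)<90: continue
            mm=np.zeros((384,512),np.uint8);cv2.drawContours(mm,[k],-1,1,-1);q=P[(mm>0)&(m>0)&(d>0)]
            r=cv2.minAreaRect(q[:,:2].astype(np.float32)*1000)
            zz=np.percentile(q[:,2],[10,50,97])
            px=cv2.minAreaRect(k)[0]
            print(nm,"px",np.round(px),"ctr mm",np.round(r[0]),"size",np.round(r[1]),"ang",round(r[2]),"z",np.round(zz,3),"mean",np.round(q[:,:2].mean(0),3))
E
```

```text
top table z 0.003980985332810549
bridges px [203. 189.] ctr mm [418. 101.] size [88. 33.] ang 3 z [0.044 0.051 0.06 ] mean [0.418 0.1  ]
bridges px [213. 145.] ctr mm [603.  59.] size [ 81. 151.] ang 2 z [0.041 0.06  0.095] mean [0.598 0.057]
bridges px [301. 145.] ctr mm [ 596. -299.] size [ 82. 115.] ang 4 z [0.041 0.06  0.099] mean [ 0.589 -0.296]
bridges px [260. 140.] ctr mm [ 622. -133.] size [151.  93.] ang 85 z [0.041 0.058 0.11 ] mean [ 0.612 -0.132]
wood px [291. 185.] ctr mm [ 436. -260.] size [140.  81.] ang 86 z [0.008 0.015 0.028] mean [ 0.435 -0.26 ]
wood px [242. 179.] ctr mm [465. -58.] size [ 80. 142.] ang 5 z [0.008 0.016 0.028] mean [ 0.465 -0.059]
wood px [147. 171.] ctr mm [505. 332.] size [ 37. 109.] ang 90 z [0.003 0.011 0.021] mean [0.499 0.336]
wood px [158. 168.] ctr mm [517. 290.] size [115.  42.] ang 7 z [0.002 0.009 0.022] mean [0.517 0.292]
wood px [172. 164.] ctr mm [534. 233.] size [113.  41.] ang 10 z [0.005 0.012 0.022] mean [0.534 0.232]
wood px [212. 144.] ctr mm [610.  63.] size [ 90. 160.] ang 2 z [0.041 0.061 0.095] mean [0.601 0.061]
wood px [
[... 1256 characters left out ...]
23. 183.] ang 3 z [0.045 0.066 0.093] mean [0.608 0.064]
wood px [209. 233.] ctr mm [ 598. -150.] size [193.  94.] ang 79 z [0.046 0.067 0.111] mean [ 0.617 -0.124]
wood px [253. 223.] ctr mm [467. -66.] size [ 85. 149.] ang 4 z [0.011 0.015 0.025] mean [ 0.47  -0.059]
wood px [174. 204.] ctr mm [ 596. -298.] size [ 75. 108.] ang 3 z [0.045 0.09  0.096] mean [ 0.598 -0.292]
wood px [215. 192.] ctr mm [ 436. -266.] size [149.  85.] ang 87 z [0.011 0.014 0.026] mean [ 0.44 -0.26]
grey box px [333. 288.] ctr mm [520. 280.] size [155. 165.] ang 9 z [0.003 0.007 0.028] mean [0.515 0.271]
grey box px [248. 211.] ctr mm [ 425. -117.] size [237. 466.] ang 1 z [0.001 0.004 0.05 ] mean [ 0.427 -0.096]
```

View pics/crop.png

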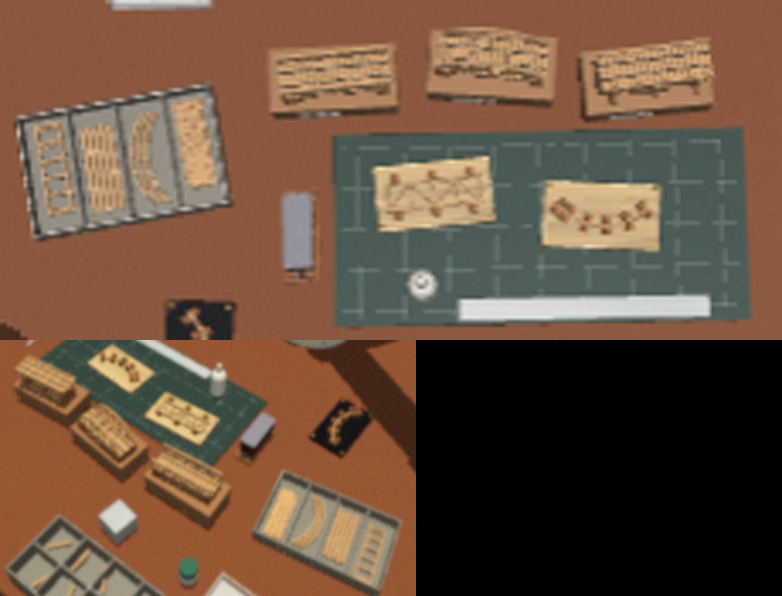

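The crop shows the bowed ribs in the third compartment at crop (150,158), between rods and planks. The unpainted curved jig is at (600,215) and the arch bridge is in the middle at (492,62). Ribs measure (0.517, 0.290) at 115x42 mm, and the jig (0.436, -0.260) at 140x81 mm; both match the given sizes. I'll refine the arch centre and take the first step.

```bash
python3 - <<'E'
from h import *
for n in ["top","scene"]:
    P=np.load(n+"P.npy");X,Y,Z=P[...,0],P[...,1],P[...,2]
    reg=(X>.5)&(X<.72)&(Y>-.22)&(Y<-.05)
    for lo in [.07,.09,.1]:
        q=P[reg&(Z>lo)&(Z<.13)][:,:2]*1000
        r=cv2.minAreaRect(q.astype(np.float32));print(n,lo,len(q),np.round(r[0]),np.round(r[1]),round(r[2]),np.round(q.mean(0)))
    # carton top
    q=P[reg&(Z>.038)&(Z<.052)][:,:2]*1000;r=cv2.minAreaRect(q.astype(np.float32));print("carton",np.round(r[0]),np.round(r[1]))
for uv in [(158.5,168)]: print(onplane(camera_info("top"),uv,.012))
print(onplane(camera_info("scene"),(523*.64,450*.64),.012))
E
```

```text
top 0.07 168 [ 621. -133.] [129.  49.] 82 [ 620. -134.]
top 0.09 85 [ 622. -133.] [104.  49.] 83 [ 620. -133.]
top 0.1 58 [ 622. -132.] [80. 48.] 82 [ 620. -135.]
carton [ 616. -133.] [151.  80.]
scene 0.07 240 [ 622. -134.] [126.  48.] 84 [ 623. -129.]
scene 0.09 153 [ 622. -134.] [95. 48.] 84 [ 623. -132.]
scene 0.1 114 [ 622. -137.] [74. 48.] 83 [ 623. -134.]
carton [ 617. -135.] [155.  78.]
[0.5160858  0.28560303 0.012     ]
[0.51381112 0.28230459 0.012     ]
```

Emit:
drive_tool:
  targets:
    - {"fingers": 0, "xyz": [0.4, -0.4, 0]}
    - {"fingers": 0, "xyz": [0.8, -0.8, 0]}
    - {"fingers": 0, "xyz": [1, -1, 0]}

```text
validation failed for argument at $.ta...
```

Both views put the arch bridge at (0.622, -0.133), with a 129x49 mm deck at 110 mm height, as described. The move was refused as malformed, so I'll give every key.

Emit:
drive_tool:
  targets:
    - {"fingers": 0.0, "xyz": [0.4, -0.4, 0.0], "dr": [0.0, 0.0, 0.0]}
    - {"fingers": 0.0, "xyz": [0.8, -0.8, 0.0], "dr": [0.0, 0.0, 0.0]}
    - {"fingers": 0.0, "xyz": [1.0, -1.0, 0.0], "dr": [0.0, 0.0, 0.0]}

```text
time_s: 0.57
tool_pos: [0.3695, 0.435, 0.2498]
eef_rot: [-3.141, 0.0, 2.677]
force: [0.5, -0.0, -0.2]
width: 0.032
grasp_force: 0.0
```

Emit:
drive_tool:
  targets:
    - {"fingers": 0.0, "xyz": [0.4, -0.4, 0.0], "dr": [0.0, 0.0, 0.0]}
    - {"fingers": 0.0, "xyz": [0.8, -0.8, 0.0], "dr": [0.0, 0.0, 0.0]}
    - {"fingers": 0.0, "xyz": [1.0, -1.0, 0.0], "dr": [0.0, 0.0, 0.0]}

```text
time_s: 0.95
tool_pos: [0.4695, 0.3346, 0.2496]
eef_rot: [-3.141, 0.0, 2.676]
force: [0.5, 0.7, 0.8]
width: 0.0001
grasp_force: 0.0
```

Emit:
drive_tool:
  targets:
    - {"fingers": 0.0, "xyz": [0.3, -0.3, 0.0], "dr": [0.0, 0.0, 0.0]}
    - {"fingers": 0.0, "xyz": [0.5, -0.5, 0.0], "dr": [0.0, 0.0, 0.0]}
    - {"fingers": 0.0, "xyz": [0.5, -0.5, -0.1], "dr": [0.0, 0.0, 0.0]}
    - {"fingers": 0.0, "xyz": [0.5, -0.5, -0.3], "dr": [0.0, 0.0, 0.0]}
    - {"fingers": 0.0, "xyz": [0.5, -0.5, -0.3], "dr": [0.0, 0.0, 0.0]}

```text
time_s: 1.58
tool_pos: [0.5165, 0.2872, 0.2173]
eef_rot: [-3.138, -0.003, 2.68]
force: [0.0, -0.3, -0.1]
width: 0.0
grasp_force: 0.0
```

```bash
python3 - <<'E'
from h import *
s=sense();c=camera_info("wrist");im,d=get_image("wrist");print(s["tool_pos"],s["width"])
np.savez("w.npz",im=im,d=d);cv2.imwrite("pics/w1.png",im[:,:,::-1])
K=np.array(c["K"]);T=np.array(c["T"])
pc=np.linalg.inv(T)@np.array([.517,.288,.012,1]);p=pc[:2]/pc[2];p*=1+c["k1"]*(p@p);print("ribs px",K[:2,:2]@p+K[:2,2])
E
```

```text
[0.51647013 0.28722766 0.21728258] 3.212537780725744e-05
ribs px [250.77615538 169.23400565]
```

View pics/w1.png

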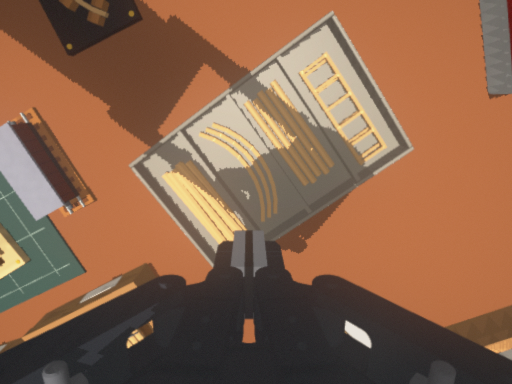

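The wrist view shows the ribs as the bowed bundle from about (203,130) to (268,220), centred near (242,171). My projected point is at (251,169), about 6 mm off, so I'll shift y by -4 mm, descend and hold.

Emit:
drive_tool:
  targets:
    - {"fingers": 0.0, "xyz": [0.0, -0.04, -0.4], "dr": [0.0, 0.0, 0.0]}
    - {"fingers": 0.0, "xyz": [0.0, -0.04, -0.7], "dr": [0.0, 0.0, 0.0]}
    - {"fingers": 0.0, "xyz": [0.0, -0.04, -1.0], "dr": [0.0, 0.0, 0.0]}

```text
time_s: 2.0
tool_pos: [0.5177, 0.2836, 0.1201]
eef_rot: [3.14, 0.001, 2.68]
force: [-0.2, 0.0, 0.6]
width: 0.0001
grasp_force: 0.0
```

Emit:
drive_tool:
  targets:
    - {"fingers": 0.0, "xyz": [0.0, 0.0, -0.2], "dr": [0.0, 0.0, 0.0]}
    - {"fingers": 0.0, "xyz": [0.0, 0.0, -0.4], "dr": [0.0, 0.0, 0.0]}
    - {"fingers": 0.0, "xyz": [0.0, 0.0, -0.5], "dr": [0.0, 0.0, 0.0]}
    - {"fingers": 0.0, "xyz": [0.0, 0.0, -0.5], "dr": [0.0, 0.0, 0.0]}

```text
time_s: 2.5
tool_pos: [0.5177, 0.2828, 0.0695]
eef_rot: [-3.141, -0.001, 2.679]
force: [-0.4, 0.2, -0.1]
width: -0.0001
grasp_force: 0.0
```

Emit:
drive_tool:
  targets:
    - {"fingers": 0.0, "xyz": [0.0, 0.0, 0.0]}
    - {"fingers": 0.0, "xyz": [0.0, 0.0, 0.0]}
    - {"fingers": 0.0, "xyz": [0.0, 0.0, 0.0]}
    - {"fingers": 0.0, "xyz": [0.0, 0.0, 0.0]}
    - {"fingers": 0.0, "xyz": [0.0, 0.0, 0.0]}

```text
validation failed for argument at $.ta...
```

Emit:
drive_tool:
  targets:
    - {"fingers": 0.0, "xyz": [0.0, 0.0, 0.0], "dr": [0.0, 0.0, 0.0]}
    - {"fingers": 0.0, "xyz": [0.0, 0.0, 0.0], "dr": [0.0, 0.0, 0.0]}
    - {"fingers": 0.0, "xyz": [0.0, 0.0, 0.0], "dr": [0.0, 0.0, 0.0]}
    - {"fingers": 0.0, "xyz": [0.0, 0.0, 0.0], "dr": [0.0, 0.0, 0.0]}
    - {"fingers": 0.0, "xyz": [0.0, 0.0, 0.0], "dr": [0.0, 0.0, 0.0]}

```text
time_s: 3.12
tool_pos: [0.5179, 0.2829, 0.07]
eef_rot: [3.142, 0.0, 2.679]
force: [-1.1, 0.3, -0.7]
width: -0.0
grasp_force: 0.0
```

Emit:
drive_tool:
  targets:
    - {"fingers": 0.0, "xyz": [0.0, 0.0, 0.0], "dr": [0.0, 0.0, 0.0]}
    - {"fingers": 0.0, "xyz": [0.0, 0.0, 0.0], "dr": [0.0, 0.0, 0.0]}
    - {"fingers": 0.0, "xyz": [0.0, 0.0, 0.0], "dr": [0.0, 0.0, 0.0]}
    - {"fingers": 0.0, "xyz": [0.0, 0.0, 0.0], "dr": [0.0, 0.0, 0.0]}
    - {"fingers": 0.0, "xyz": [0.0, 0.0, 0.0], "dr": [0.0, 0.0, 0.0]}

```text
time_s: 3.75
tool_pos: [0.5179, 0.2829, 0.07]
eef_rot: [-3.142, 0.0, 2.679]
force: [-0.8, -0.8, -0.3]
width: 0.0002
grasp_force: 0.0
```

Emit:
drive_tool:
  targets:
    - {"fingers": 0.0, "xyz": [0.0, 0.0, 0.0], "dr": [0.0, 0.0, 0.0]}
    - {"fingers": 0.0, "xyz": [0.0, 0.0, 0.0], "dr": [0.0, 0.0, 0.0]}
    - {"fingers": 0.0, "xyz": [0.0, 0.0, 0.0], "dr": [0.0, 0.0, 0.0]}
    - {"fingers": 0.0, "xyz": [0.0, 0.0, 0.0], "dr": [0.0, 0.0, 0.0]}
    - {"fingers": 0.0, "xyz": [0.0, 0.0, 0.0], "dr": [0.0, 0.0, 0.0]}

```text
time_s: 4.38
tool_pos: [0.5179, 0.2829, 0.0699]
eef_rot: [-3.142, -0.0, 2.679]
force: [-0.5, 0.3, -0.2]
width: 0.0
grasp_force: 0.0
```

Emit:
drive_tool:
  targets:
    - {"fingers": 0.0, "xyz": [0.0, 0.0, 0.0], "dr": [0.0, 0.0, 0.0]}
    - {"fingers": 0.0, "xyz": [0.0, 0.0, 0.0], "dr": [0.0, 0.0, 0.0]}
    - {"fingers": 0.0, "xyz": [0.0, 0.0, 0.0], "dr": [0.0, 0.0, 0.0]}
    - {"fingers": 0.0, "xyz": [0.0, 0.0, 0.0], "dr": [0.0, 0.0, 0.0]}
    - {"fingers": 0.0, "xyz": [0.0, 0.0, 0.0], "dr": [0.0, 0.0, 0.0]}

```text
time_s: 5.0
tool_pos: [0.5179, 0.2829, 0.07]
eef_rot: [3.142, -0.0, 2.679]
force: [-1.1, 0.3, -0.5]
width: 0.0001
grasp_force: 0.0
```

Emit:
drive_tool:
  targets:
    - {"fingers": 0.0, "xyz": [0.0, 0.0, 0.4], "dr": [0.0, 0.0, 0.0]}
    - {"fingers": 0.0, "xyz": [0.0, 0.0, 0.8], "dr": [0.0, 0.0, 0.0]}
    - {"fingers": 0.0, "xyz": [0.0, 0.0, 1.0], "dr": [0.0, 0.0, 0.0]}

```text
time_s: 5.38
tool_pos: [0.5186, 0.2833, 0.1729]
eef_rot: [3.139, 0.002, 2.679]
force: [0.1, -0.5, -0.4]
width: 0.0001
grasp_force: 0.0
```

Emit:
drive_tool:
  targets:
    - {"fingers": 0.0, "xyz": [0.0, 0.0, 0.4], "dr": [0.0, 0.0, 0.0]}
    - {"fingers": 0.0, "xyz": [0.0, 0.0, 0.7], "dr": [0.0, 0.0, 0.0]}
    - {"fingers": 0.0, "xyz": [0.0, 0.0, 0.8], "dr": [0.0, 0.0, 0.0]}
    - {"fingers": 0.0, "xyz": [0.0, 0.0, 0.8], "dr": [0.0, 0.0, 0.0]}

```text
time_s: 5.88
tool_pos: [0.518, 0.2829, 0.2494]
eef_rot: [-3.141, -0.0, 2.679]
force: [0.2, 0.1, -0.3]
width: 0.0001
grasp_force: 0.0
```

Ribs are held for over 2.5 s. Now carrying the hand high to the curved jig, which is -82 mm in x and -543 mm in y.

Emit:
drive_tool:
  targets:
    - {"fingers": 0.0, "xyz": [-0.1, -0.4, 0.0], "dr": [0.0, 0.0, 0.0]}
    - {"fingers": 0.0, "xyz": [-0.2, -0.8, 0.0], "dr": [0.0, 0.0, 0.0]}
    - {"fingers": 0.0, "xyz": [-0.2, -1.0, 0.0], "dr": [0.0, 0.0, 0.0]}

```text
time_s: 6.25
tool_pos: [0.4972, 0.1814, 0.2481]
eef_rot: [-3.14, -0.002, 2.678]
force: [0.5, 0.4, -0.4]
width: 0.0003
grasp_force: 0.0
```

Emit:
drive_tool:
  targets:
    - {"fingers": 0.0, "xyz": [-0.1, -0.4, 0.0], "dr": [0.0, 0.0, 0.0]}
    - {"fingers": 0.0, "xyz": [-0.2, -0.8, 0.0], "dr": [0.0, 0.0, 0.0]}
    - {"fingers": 0.0, "xyz": [-0.2, -1.0, 0.0], "dr": [0.0, 0.0, 0.0]}

```text
time_s: 6.62
tool_pos: [0.4776, 0.0815, 0.2489]
eef_rot: [-3.141, -0.001, 2.678]
force: [0.4, 0.2, -0.1]
width: -0.0002
grasp_force: 0.0
```

Emit:
drive_tool:
  targets:
    - {"fingers": 0.0, "xyz": [-0.1, -0.4, 0.0], "dr": [0.0, 0.0, 0.0]}
    - {"fingers": 0.0, "xyz": [-0.2, -0.8, 0.0], "dr": [0.0, 0.0, 0.0]}
    - {"fingers": 0.0, "xyz": [-0.2, -1.0, 0.0], "dr": [0.0, 0.0, 0.0]}

```text
time_s: 7.0
tool_pos: [0.4576, -0.0186, 0.2489]
eef_rot: [-3.141, -0.001, 2.677]
force: [0.1, 0.0, 0.6]
width: 0.0001
grasp_force: 0.0
```

Emit:
drive_tool:
  targets:
    - {"fingers": 0.0, "xyz": [-0.1, -0.4, 0.0], "dr": [0.0, 0.0, 0.0]}
    - {"fingers": 0.0, "xyz": [-0.2, -0.8, 0.0], "dr": [0.0, 0.0, 0.0]}
    - {"fingers": 0.0, "xyz": [-0.2, -1.0, 0.0], "dr": [0.0, 0.0, 0.0]}

```text
time_s: 7.38
tool_pos: [0.4375, -0.1187, 0.2488]
eef_rot: [-3.141, -0.001, 2.677]
force: [1.1, 0.7, 0.1]
width: 0.0002
grasp_force: 0.0
```

Emit:
drive_tool:
  targets:
    - {"fingers": 0.0, "xyz": [0.0, -0.4, 0.0], "dr": [0.0, 0.0, 0.0]}
    - {"fingers": 0.0, "xyz": [0.0, -0.8, 0.0], "dr": [0.0, 0.0, 0.0]}
    - {"fingers": 0.0, "xyz": [0.0, -1.0, 0.0], "dr": [0.0, 0.0, 0.0]}
    - {"fingers": 0.0, "xyz": [0.0, -1.0, 0.0], "dr": [0.0, 0.0, 0.0]}

```text
time_s: 7.88
tool_pos: [0.4378, -0.2177, 0.2489]
eef_rot: [3.141, -0.002, 2.677]
force: [-0.3, 1.1, 0.0]
width: -0.0
grasp_force: 0.0
```

Emit:
drive_tool:
  targets:
    - {"fingers": 0.0, "xyz": [0.0, -0.4, 0.0], "dr": [0.0, 0.0, 0.0]}
    - {"fingers": 0.0, "xyz": [0.0, -0.43, -0.2], "dr": [0.0, 0.0, 0.0]}
    - {"fingers": 0.0, "xyz": [0.0, -0.43, -0.5], "dr": [0.0, 0.0, 0.0]}
    - {"fingers": 0.0, "xyz": [0.0, -0.43, -0.7], "dr": [0.0, 0.0, 0.0]}

```text
time_s: 8.38
tool_pos: [0.4377, -0.2584, 0.1775]
eef_rot: [3.141, -0.003, 2.68]
force: [-1.0, -0.4, -0.4]
width: -0.0001
grasp_force: 0.0
```

```bash
python3 - <<'E'
from h import *
s=sense();c=camera_info("wrist");im,d=get_image("wrist");print(s["tool_pos"])
cv2.imwrite("pics/w2.png",im[:,:,::-1])
K=np.array(c["K"]);T=np.array(c["T"])
pc=np.linalg.inv(T)@np.array([.436,-.260,.015,1]);p=pc[:2]/pc[2];p*=1+c["k1"]*(p@p);print("jig px",K[:2,:2]@p+K[:2,2])
E
```

```text
[ 0.43765145 -0.25839738  0.1774669 ]
jig px [246.63250814 177.97246548]
```

View pics/w2.png

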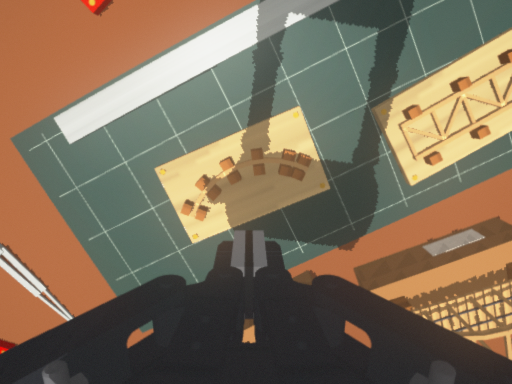

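The wrist view shows the unpainted curved jig with corners at (155,168), (298,108), (329,187) and (193,243). Its centre is about (244,176), and my projected point (247,178) agrees. Descending 90 mm and holding.

Emit:
drive_tool:
  targets:
    - {"fingers": 0.0, "xyz": [0.0, 0.0, -0.3], "dr": [0.0, 0.0, 0.0]}
    - {"fingers": 0.0, "xyz": [0.0, 0.0, -0.6], "dr": [0.0, 0.0, 0.0]}
    - {"fingers": 0.0, "xyz": [0.0, 0.0, -0.8], "dr": [0.0, 0.0, 0.0]}
    - {"fingers": 0.0, "xyz": [0.0, 0.0, -0.9], "dr": [0.0, 0.0, 0.0]}
    - {"fingers": 0.0, "xyz": [0.0, 0.0, -0.9], "dr": [0.0, 0.0, 0.0]}

```text
time_s: 9.05
tool_pos: [0.4379, -0.2599, 0.0898]
eef_rot: [3.141, -0.001, 2.679]
force: [-0.7, -0.1, 0.6]
width: -0.0002
grasp_force: 0.0
```

Emit:
drive_tool:
  targets:
    - {"fingers": 0.0, "xyz": [0.0, 0.0, 0.0], "dr": [0.0, 0.0, 0.0]}
    - {"fingers": 0.0, "xyz": [0.0, 0.0, 0.0], "dr": [0.0, 0.0, 0.0]}
    - {"fingers": 0.0, "xyz": [0.0, 0.0, 0.0], "dr": [0.0, 0.0, 0.0]}
    - {"fingers": 0.0, "xyz": [0.0, 0.0, 0.0], "dr": [0.0, 0.0, 0.0]}
    - {"fingers": 0.0, "xyz": [0.0, 0.0, 0.0], "dr": [0.0, 0.0, 0.0]}

```text
time_s: 9.68
tool_pos: [0.4379, -0.2601, 0.09]
eef_rot: [-3.142, 0.0, 2.679]
force: [-0.7, 0.3, 0.2]
width: 0.0002
grasp_force: 0.0
```

Emit:
drive_tool:
  targets:
    - {"fingers": 0.0, "xyz": [0.0, 0.0, 0.0], "dr": [0.0, 0.0, 0.0]}
    - {"fingers": 0.0, "xyz": [0.0, 0.0, 0.0], "dr": [0.0, 0.0, 0.0]}
    - {"fingers": 0.0, "xyz": [0.0, 0.0, 0.0], "dr": [0.0, 0.0, 0.0]}
    - {"fingers": 0.0, "xyz": [0.0, 0.0, 0.0], "dr": [0.0, 0.0, 0.0]}
    - {"fingers": 0.0, "xyz": [0.0, 0.0, 0.0], "dr": [0.0, 0.0, 0.0]}

```text
time_s: 10.3
tool_pos: [0.4379, -0.2601, 0.09]
eef_rot: [-3.142, 0.0, 2.679]
force: [-0.7, 0.2, -0.3]
width: 0.0002
grasp_force: 0.0
```

Emit:
drive_tool:
  targets:
    - {"fingers": 0.0, "xyz": [0.0, 0.0, 0.0], "dr": [0.0, 0.0, 0.0]}
    - {"fingers": 0.0, "xyz": [0.0, 0.0, 0.0], "dr": [0.0, 0.0, 0.0]}
    - {"fingers": 0.0, "xyz": [0.0, 0.0, 0.0], "dr": [0.0, 0.0, 0.0]}
    - {"fingers": 0.0, "xyz": [0.0, 0.0, 0.0], "dr": [0.0, 0.0, 0.0]}
    - {"fingers": 0.0, "xyz": [0.0, 0.0, 0.0], "dr": [0.0, 0.0, 0.0]}

```text
time_s: 10.92
tool_pos: [0.4379, -0.2601, 0.09]
eef_rot: [3.142, -0.0, 2.679]
force: [-0.6, -0.5, 1.0]
width: -0.0001
grasp_force: 0.0
```

Emit:
drive_tool:
  targets:
    - {"fingers": 0.0, "xyz": [0.0, 0.0, 0.0], "dr": [0.0, 0.0, 0.0]}
    - {"fingers": 0.0, "xyz": [0.0, 0.0, 0.0], "dr": [0.0, 0.0, 0.0]}
    - {"fingers": 0.0, "xyz": [0.0, 0.0, 0.0], "dr": [0.0, 0.0, 0.0]}
    - {"fingers": 0.0, "xyz": [0.0, 0.0, 0.0], "dr": [0.0, 0.0, 0.0]}
    - {"fingers": 0.0, "xyz": [0.0, 0.0, 0.0], "dr": [0.0, 0.0, 0.0]}

```text
time_s: 11.55
tool_pos: [0.4379, -0.2601, 0.09]
eef_rot: [3.142, 0.0, 2.679]
force: [0.6, -0.7, 0.2]
width: -0.0001
grasp_force: 0.0
```

Emit:
drive_tool:
  targets:
    - {"fingers": 0.0, "xyz": [0.0, 0.0, 0.4], "dr": [0.0, 0.0, 0.0]}
    - {"fingers": 0.0, "xyz": [0.0, 0.0, 0.8], "dr": [0.0, 0.0, 0.0]}
    - {"fingers": 0.0, "xyz": [0.0, 0.0, 1.0], "dr": [0.0, 0.0, 0.0]}

```text
time_s: 11.92
tool_pos: [0.4385, -0.2605, 0.1926]
eef_rot: [-3.141, 0.004, 2.679]
force: [-0.1, -0.7, -0.5]
width: -0.0003
grasp_force: 0.0
```

Emit:
drive_tool:
  targets:
    - {"fingers": 0.0, "xyz": [0.0, 0.0, 0.4], "dr": [0.0, 0.0, 0.0]}
    - {"fingers": 0.0, "xyz": [0.0, 0.0, 0.7], "dr": [0.0, 0.0, 0.0]}
    - {"fingers": 0.0, "xyz": [0.0, 0.0, 0.8], "dr": [0.0, 0.0, 0.0]}
    - {"fingers": 0.0, "xyz": [0.0, 0.0, 0.8], "dr": [0.0, 0.0, 0.0]}

```text
time_s: 12.42
tool_pos: [0.438, -0.2602, 0.2694]
eef_rot: [3.142, -0.0, 2.679]
force: [-0.6, 0.5, -0.4]
width: 0.0
grasp_force: 0.0
```

Emit:
drive_tool:
  targets:
    - {"fingers": 0.0, "xyz": [0.4, 0.3, 0.0], "dr": [0.0, 0.0, 0.0]}
    - {"fingers": 0.0, "xyz": [0.8, 0.5, 0.0], "dr": [0.0, 0.0, 0.0]}
    - {"fingers": 0.0, "xyz": [1.0, 0.7, 0.0], "dr": [0.0, 0.0, 0.0]}

```text
time_s: 12.8
tool_pos: [0.5388, -0.189, 0.2666]
eef_rot: [-3.141, -0.005, 2.679]
force: [0.4, -0.2, -0.1]
width: 0.0001
grasp_force: 0.0
```

Emit:
drive_tool:
  targets:
    - {"fingers": 0.0, "xyz": [0.4, 0.3, 0.0], "dr": [0.0, 0.0, 0.0]}
    - {"fingers": 0.0, "xyz": [0.7, 0.5, 0.0], "dr": [0.0, 0.0, 0.0]}
    - {"fingers": 0.0, "xyz": [0.84, 0.57, 0.0], "dr": [0.0, 0.0, 0.0]}
    - {"fingers": 0.0, "xyz": [0.84, 0.57, 0.0], "dr": [0.0, 0.0, 0.0]}
    - {"fingers": 0.0, "xyz": [0.84, 0.57, 0.0], "dr": [0.0, 0.0, 0.0]}

```text
time_s: 13.42
tool_pos: [0.6212, -0.1335, 0.2687]
eef_rot: [-3.141, -0.002, 2.678]
force: [0.1, 0.6, -0.2]
width: 0.0005
grasp_force: 0.0
```

```bash
python3 - <<'E'
from h import *
s=sense();c=camera_info("wrist");im,d=get_image("wrist");print(s["tool_pos"])
cv2.imwrite("pics/w3.png",im[:,:,::-1])
K=np.array(c["K"]);T=np.array(c["T"])
pc=np.linalg.inv(T)@np.array([.622,-.133,.11,1]);p=pc[:2]/pc[2];p*=1+c["k1"]*(p@p);print("arch px",K[:2,:2]@p+K[:2,2])
E
```

```text
[ 0.62121879 -0.13346448  0.26865054]
arch px [250.27418508 180.24280391]
```

View pics/w3.png

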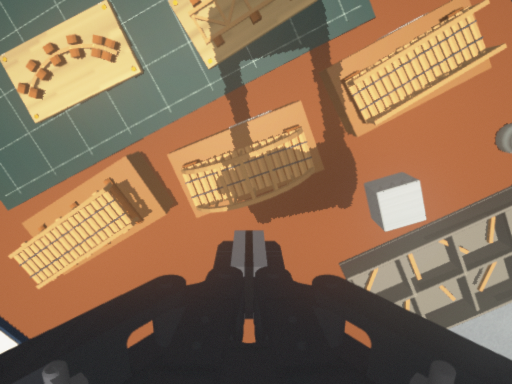

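The wrist view shows the arch bridge, with its bowed sides, centred at about (248,172), and my projected crown-level point at (250,180) lies over it. Descending to z = 0.165 and holding.

Emit:
drive_tool:
  targets:
    - {"fingers": 0.0, "xyz": [0.0, 0.0, -0.3], "dr": [0.0, 0.0, 0.0]}
    - {"fingers": 0.0, "xyz": [0.0, 0.0, -0.6], "dr": [0.0, 0.0, 0.0]}
    - {"fingers": 0.0, "xyz": [0.0, 0.0, -0.8], "dr": [0.0, 0.0, 0.0]}
    - {"fingers": 0.0, "xyz": [0.0, 0.0, -1.0], "dr": [0.0, 0.0, 0.0]}
    - {"fingers": 0.0, "xyz": [0.0, 0.0, -1.0], "dr": [0.0, 0.0, 0.0]}

```text
time_s: 14.1
tool_pos: [0.621, -0.1331, 0.168]
eef_rot: [-3.141, -0.003, 2.678]
force: [-0.1, 0.1, 0.8]
width: 0.0001
grasp_force: 0.0
```

Emit:
drive_tool:
  targets:
    - {"fingers": 0.0, "xyz": [0.0, 0.0, 0.0], "dr": [0.0, 0.0, 0.0]}
    - {"fingers": 0.0, "xyz": [0.0, 0.0, 0.0], "dr": [0.0, 0.0, 0.0]}
    - {"fingers": 0.0, "xyz": [0.0, 0.0, 0.0], "dr": [0.0, 0.0, 0.0]}
    - {"fingers": 0.0, "xyz": [0.0, 0.0, 0.0], "dr": [0.0, 0.0, 0.0]}
    - {"fingers": 0.0, "xyz": [0.0, 0.0, 0.0], "dr": [0.0, 0.0, 0.0]}

```text
time_s: 14.72
tool_pos: [0.6219, -0.1331, 0.1701]
eef_rot: [-3.142, 0.0, 2.679]
force: [0.0, -0.4, 0.2]
width: -0.0001
grasp_force: 0.0
```

Emit:
drive_tool:
  targets:
    - {"fingers": 0.0, "xyz": [0.0, 0.0, 0.0], "dr": [0.0, 0.0, 0.0]}
    - {"fingers": 0.0, "xyz": [0.0, 0.0, 0.0], "dr": [0.0, 0.0, 0.0]}
    - {"fingers": 0.0, "xyz": [0.0, 0.0, 0.0], "dr": [0.0, 0.0, 0.0]}
    - {"fingers": 0.0, "xyz": [0.0, 0.0, 0.0], "dr": [0.0, 0.0, 0.0]}
    - {"fingers": 0.0, "xyz": [0.0, 0.0, 0.0], "dr": [0.0, 0.0, 0.0]}

```text
time_s: 15.35
tool_pos: [0.6219, -0.1331, 0.17]
eef_rot: [-3.142, -0.0, 2.679]
force: [-1.0, -0.7, -0.0]
width: -0.0001
grasp_force: 0.0
```

Emit:
drive_tool:
  targets:
    - {"fingers": 0.0, "xyz": [0.0, 0.0, 0.0], "dr": [0.0, 0.0, 0.0]}
    - {"fingers": 0.0, "xyz": [0.0, 0.0, 0.0], "dr": [0.0, 0.0, 0.0]}
    - {"fingers": 0.0, "xyz": [0.0, 0.0, 0.0], "dr": [0.0, 0.0, 0.0]}
    - {"fingers": 0.0, "xyz": [0.0, 0.0, 0.0], "dr": [0.0, 0.0, 0.0]}
    - {"fingers": 0.0, "xyz": [0.0, 0.0, 0.0], "dr": [0.0, 0.0, 0.0]}

```text
time_s: 15.98
tool_pos: [0.6219, -0.1331, 0.17]
eef_rot: [3.142, 0.0, 2.679]
force: [-0.7, 0.5, -0.4]
width: -0.0
grasp_force: 0.0
```

Emit:
drive_tool:
  targets:
    - {"fingers": 0.0, "xyz": [0.0, 0.0, 0.0], "dr": [0.0, 0.0, 0.0]}
    - {"fingers": 0.0, "xyz": [0.0, 0.0, 0.0], "dr": [0.0, 0.0, 0.0]}
    - {"fingers": 0.0, "xyz": [0.0, 0.0, 0.0], "dr": [0.0, 0.0, 0.0]}
    - {"fingers": 0.0, "xyz": [0.0, 0.0, 0.0], "dr": [0.0, 0.0, 0.0]}
    - {"fingers": 0.0, "xyz": [0.0, 0.0, 0.0], "dr": [0.0, 0.0, 0.0]}

```text
time_s: 16.6
tool_pos: [0.6219, -0.1331, 0.17]
eef_rot: [-3.142, 0.0, 2.679]
force: [0.4, -0.5, 0.3]
width: 0.0003
grasp_force: 0.0
```

Emit:
drive_tool:
  targets:
    - {"fingers": 0.0, "xyz": [0.0, 0.0, 0.3], "dr": [0.0, 0.0, 0.0]}
    - {"fingers": 0.0, "xyz": [0.0, 0.0, 0.6], "dr": [0.0, 0.0, 0.0]}
    - {"fingers": 0.0, "xyz": [0.0, 0.0, 0.9], "dr": [0.0, 0.0, 0.0]}
    - {"fingers": 0.0, "xyz": [0.0, 0.0, 1.0], "dr": [0.0, 0.0, 0.0]}
    - {"fingers": 0.0, "xyz": [0.0, 0.0, 1.0], "dr": [0.0, 0.0, 0.0]}

```text
time_s: 17.23
tool_pos: [0.6221, -0.1332, 0.2702]
eef_rot: [3.141, 0.001, 2.679]
force: [0.4, -0.6, -0.7]
width: -0.0001
grasp_force: 0.0
```

Emit:
drive_tool:
  targets:
    - {"fingers": 0.0, "xyz": [0.0, 0.0, 0.0], "dr": [0.0, 0.0, 0.0]}
    - {"fingers": 0.0, "xyz": [0.0, 0.0, 0.0], "dr": [0.0, 0.0, 0.0]}
    - {"fingers": 0.0, "xyz": [0.0, 0.0, 0.0], "dr": [0.0, 0.0, 0.0]}

```text
time_s: 17.6
tool_pos: [0.6217, -0.1331, 0.269]
eef_rot: [-3.141, -0.001, 2.679]
force: [-0.2, -0.1, -0.1]
width: -0.0001
grasp_force: 0.0
```

```bash
python3 -c "
from rig import ctrl
print(ctrl.job_done())"
```

```text
the job is handed in; nothing more can be done
None
```

I pointed at the ribs, the curved jig and the arch bridge in that order, held over 2 s each, saw no sign of contact, and handed the job in at about 18 s with the hand at 0.27 m; no verdict was returned.

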